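Dry the polishing disc

ROBOT

A 6-joint arm with a two-finger parallel gripper is mounted at the origin on the work surface. World frame = base frame: x ahead of the robot, y to its left, z up, the work surface at z = 0. Lengths are in m, angles in rad, forces in N, time in s.
With the tool pointing down it reaches from about 0.225 to 0.875 m from the base axis. Payload 3.4 kg.
Tool frame: the origin (TCP) lies midway between the tips of the shut fingers; the grasp point (between the pads) lies 19 mm behind it (manip.grip_point_offset is the distance from the TCP to the grasp point, in m); z points along the fingers, y is the line along which they close (so a half turn about z gives the same grasp; the last joint's range is limited). The gripper opens to 85 mm and grips with 20 to 120 N. Pads are 22 mm wide; open, the fingers measure 114 mm over their backs; the gripper's body (76 mm by 85 mm) begins 54 mm behind the grasp point. The pads swing forward as they close: fully open they stand 13 mm farther back than shut.
Start: joints at [1.141, 0.276, 1.505, -0, 1.361, -0.121], TCP at [0.175, 0.548, 0.231] pointing down, gripper open.
Joint ranges: [-2.89, 2.89], [-0.75, 2.08], [0.22, 2.7], [-1.18, 4.32], [0.11, 2.71], [-2.7, 2.7]. Speed limits (rad/s): [2.57, 2.57, 3.14, 3.14, 3.14, 3.14].

INTERFACE

Orientations are given as a unit quaternion [w, x, y, z].
In Python, from rig import manip gives the robot as it stands.
- The arm moves only by the shell command python3 -m handwheel 'ROWS' [FORCE]. ROWS is JSON, a list of rows, each an object with "translation": the shift along the tool's x, y, z in m, a list of three; "angular": the turn, a rotation vector about the tool's x, y, z in degrees, a list of three; "hand": the closure, from 0 (fully open) to 1 (shut). A call has 1 to 10 rows; each row shifts and turns the commanded pose from where the row before left it, along the tool's axes as they then stand; what a row does not reach is not made up. A row lasts 1/12 s, in which the tool goes at most 41.7 mm and 7.16 degrees, less where a joint would pass 70% of its speed; a pose out of reach is approached as far as the arm can. A call with a gripper value outside its range is refused whole. The fingers move at their own pace and stop on an object; FORCE is the grip in N (left out, the last holds). Time passes only in rows, so rows that do not move let the fingers close. It gives the time, the measured TCP pose, the force, the opening and the grip force at its end, in the units of the state.
- manip.get_state(): the state, without advancing time (a new reading comes with each control period).
- manip.get_image(name): name is "scene" or "top" or "wrist"; returns the picture (480x640x3 uint8, red, green, blue); there is no depth.
- manip.camera_info(name): a dict with "camera_matrix" (3x3 intrinsics, pixels), "eye" and "orientation" of the camera in the world; the wrist camera has in their place "tool_from_camera" (4x4, takes a point from camera to tool coordinates, whose origin is the TCP and whose axes are the flange's). Camera axes: x right, y down, z forward; pixel columns grow to the right and rows downward; lengths in m; the calibration is good to about 2 mm. The wrist camera is an equidistant fisheye: a pixel r from the principal point sees the ray r / f radians off the axis. A picture is of the moment at which its call begins: read the wrist's pose just before it. camera_info takes no time and is no camera call.
- manip.sign_off(): hands the job in; it is judged then, once.
The state is a dict: "clock": time; "qpos": joint angles; "qd": joint speeds; "effort": joint torques, N m; "position": TCP position; "ee_rot": TCP orientation; "contact_force": force on the tool from outside, world axes, zero at the start; "moment": the same for the moment, N m; "width": finger opening in m; "gripper_force": force on a finger pad.
Only numpy, scipy, OpenCV 4.12 (cv2) and the standard library are available. Lean on these libraries where they do the work, as an engineer would, in place of code of your own. Each camera call takes 0.05 s, during which the arm holds its last target. There are 200 camera calls.

TASK

Put the wet purple polishing disc into the disc dryer: slide the blue shutter wide open, push the disc flat along the bench through the mouth until it sits fully home in the round nest, and slide the shutter fully shut. Only then throw the red lever on the dryer all the way over, away from the mouth, to switch on the fan. Leave the orange disc and everything else on the bench where it is.

Things in the scene. Friction and masses are not known exactly. Their poses are not given: they have to be found in the camera images.
- purple_disc: the disc to dry: round aluminium polishing disc with a PURPLE top face, 100 mm across, 16 mm thick, 0.3 kg, lying flat on the bench; too wide for the gripper, it slides. Origin: centre of its underside, z axis up.
- dryer: white disc dryer fixed to the bench, its origin on the bench at the centre of the round nest; +x points INTO the dryer (the way the disc is pushed), +y to the left of that. No floor: the disc slides in on the bench itself. Behind the bay a white fan housing (x=66 to 150 mm, y=-75 to 75 mm, 85 mm high) carries the lever.
- nest (a point): point on the bench where the disc's centre is when it is fully home; the same point and axes as dryer. The nest's back is half-round, inner radius 51.5 mm about this point; the bay before it is 110 mm wide between 6 mm thick side walls, 28 mm high.
- mouth (a point): middle of the mouth on the bench, at dryer x=-65 mm, axes as dryer. The bay is open above from here to x=-30 mm when the shutter is open, so fingers can follow the disc; from x=-30 mm inward a clear lid covers it (z=28 to 33 mm, a 28 mm high slot). A shutter rail, 33 mm high, sticks out sideways to y=-185 mm at x=-26 mm.
- shutter (a joint): travel of the shutter in m: 0 shut over the mouth, 0.12 fully open. It slides sideways along the dryer's -y, needs about 1 to 2 N and stays where it is left. Blue angle plate 120 mm wide: upright front at dryer x=-73 to -69 mm, and a top flange (top at z=37.5 mm) over x=-73 to -27 mm.
- shutter_knob (a point): centre of the top of the shutter's black upright knob, 22 mm across, 30 mm high above the flange (this point at z=67.5 mm). In the dryer's frame at x=-50 mm, y=45 mm minus the joint value.
- lever (a joint): angle of the red fan lever on top of the fan housing, in rad: 0 off (leaning over the bay, towards the dryer's -x), 1.0 on (leaning away, towards its +x); stays where it is left.
- lever_tip (a point): tip of the fan lever, which swings in the dryer's x-z plane about a pivot at dryer x=108 mm, y=0, z=107 mm, 60 mm below the tip along the lever (10 mm thick, red ball at the tip). Its grey block is 70 x 50 mm, 25 mm high, on top of the housing. Leans 0.5 rad each way from upright.
- orange_disc: round aluminium polishing disc with an ORANGE top face, otherwise the same as the purple one (100 mm across, 16 mm thick). Origin: centre of its underside. Bystander.
- wash_bottle: white plastic bottle, 68 mm across, 170 mm tall; origin centre of underside. Bystander.
- jar_yellow: small glass jar with yellow cap, 34 mm across, 45 mm tall; origin centre of underside. Bystander.
- jar_red: small glass jar with red cap, 34 mm across, 45 mm tall; origin centre of underside. Bystander.
- screwdriver: red-handled screwdriver lying flat, 200 mm long. Bystander.
- drill_block: aluminium block with three holes, 90 x 35 x 15 mm. Bystander.
- clamp_ring: aluminium ring lying flat, 80 mm outside, 64 mm inside, 18 mm high. Bystander.
- ruler: steel rule lying flat, 150 x 28 x 5 mm. Bystander.
Not all that is in view belongs to the job. What is shaped like the purple_disc but brown or turquoise is not meant.

How it is judged:
By the outcome, as a careful person would: the job done as asked, in the order asked, and still so for the second after the job is handed in, with the robot touching nothing.
It also fails if it takes over 72 s, if anything falls off the work surface, if the arm or the gripper's body presses on something with over 40 N, if the wrist force passes 120 N, or if a joint passes its speed limit or range.

## Working session

There is one attempt and no reset: what is moved stays moved. The work goes in short steps, Python scripts to look and compute and a shell command to move; the robot and the scene stay as the last step left them, time stands still between calls to the robot, and variables do not carry over. Pictures are saved under pics/ and viewed, at most 10 in all, crops included, and the job is handed in when it is done.

```bash
mkdir -p pics; ls; python3 - <<'E'
from rig import manip
import cv2
for n in("top","scene"):
    cv2.imwrite(f"pics/{n}.png",manip.get_image(n)[:,:,::-1])
    i=manip.camera_info(n);print(i)
s=manip.get_state();print(s)
E
```

```text
pics
{'camera_matrix': array([[453.79022911,   0.        , 317.75415806],
       [  0.        , 453.79022911, 237.09282792],
       [  0.        ,   0.        ,   1.        ]]), 'eye': array([ 0.48118684, -0.06863139,  1.20648991]), 'orientation': array([-0.03290451,  0.71603589, -0.69668382,  0.02900963])}
{'camera_matrix': array([[623.2598417 ,   0.        , 322.63691581],
       [  0.        , 623.2598417 , 235.44090528],
       [  0.        ,   0.        ,   1.        ]]), 'eye': array([1.36337109, 0.37622863, 1.21385688]), 'orientation': array([-0.17406476,  0.49243422,  0.79779836, -0.30121053])}
{'clock': 0.1, 'qpos': array([ 1.14100844e+00,  2.76548537e-01,  1.50599477e+00, -1.13661604e-05,
        1.36066568e+00, -1.20982429e-01]), 'qd': array([ 1.98097156e-03, -2.19134514e-03, -2.37033190e-03,  1.09525350e-03,
        9.39311309e-05,  9.08452345e-04]), 'effort': array([ 5.54532689e-04, -4.17705989e+01, -2.46403867e+01, -2.12742539e-04,
        5.77515224e-03,  1.01777488e-05]), 'position': array([0.17456466, 0.54738835, 0.23052131]), 'ee_rot': array([-2.14406429e-04,  1.53788733e-01,  9.88103422e-01, -7.79224377e-04]), 'contact_force': array([ 0.1008329 , -0.2582786 ,  0.35392086]), 'moment': array([ 0.00944356,  0.04394211, -0.02125562]), 'gripper_force': 0.0, 'width': 0.08561252053753977}
```

View pics/top.png

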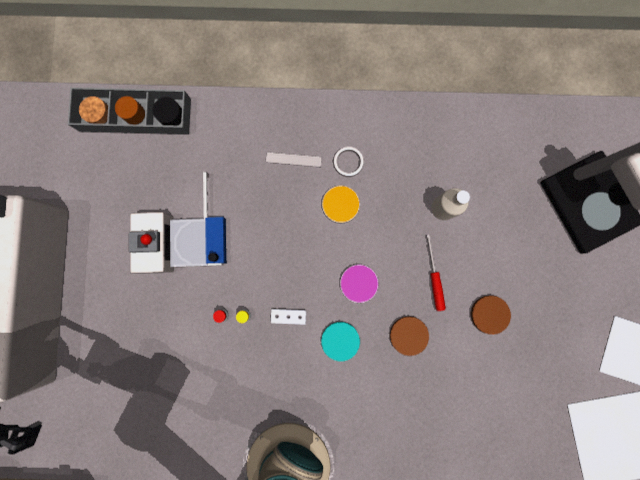

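View pics/scene.png

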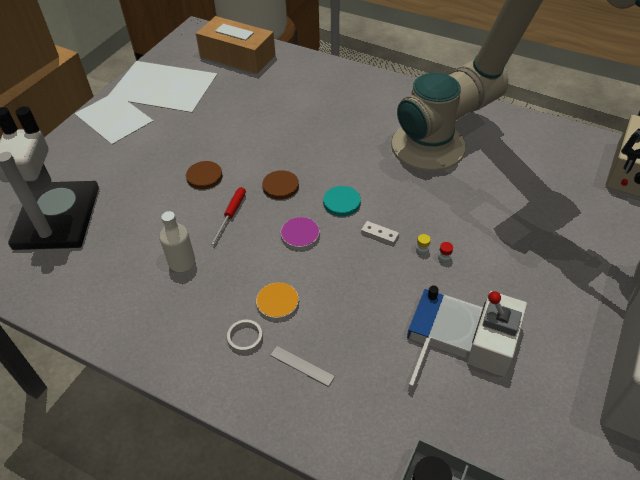

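Could be taken for the wanted disc: orange (341,204), turquoise (341,341), brown (409,336) and (491,314). Purple at (359,283) is the one that matches. The dryer is at about (178,243), with its mouth facing right in the image, the knob at (213,257) and the lever ball at (146,240).

```bash
cat > h.py <<'E'
from rig import manip
import numpy as np,cv2
from scipy.spatial.transform import Rotation as R
def rot(q): return R.from_quat(np.r_[q[1:],q[0]]).as_matrix()
def world(n,u,v,z):
    i=manip.camera_info(n);d=rot(i['orientation'])@np.linalg.inv(i['camera_matrix'])@[u,v,1]
    e=i['eye'];return e+d*(z-e[2])/d[2]
def pix(n,p):
    i=manip.camera_info(n);c=i['camera_matrix']@(rot(i['orientation']).T@(np.array(p)-i['eye']));return c[:2]/c[2]
def blob(im,lo,hi,box=None):
    m=cv2.inRange(cv2.cvtColor(im,cv2.COLOR_RGB2HSV),lo,hi)
    if box: k=np.zeros_like(m);x0,y0,x1,y1=box;k[y0:y1,x0:x1]=255;m&=k
    n,_,st,c=cv2.connectedComponentsWithStats(m);j=1+np.argmax(st[1:,4]);return c[j],st[j]
E
python3 - <<'E'
from h import *
im=manip.get_image("top")
a=cv2.resize(im[165:300,115:255],None,fx=4.2,fy=4.2,interpolation=cv2.INTER_CUBIC)
b=cv2.resize(im[255:310,330:390],None,fx=4,fy=4,interpolation=cv2.INTER_CUBIC)
c=np.zeros((600,800,3),np.uint8);c[:a.shape[0],:a.shape[1]]=a[:600];c=c[:,:]
c[:200,600:800]=b[10:210,20:220];cv2.imwrite("pics/c1.png",c[:,:,::-1])
for nm,lo,hi,box in(("purple",(140,100,60),(165,255,255),None),("orange",(15,150,100),(25,255,255),(300,170,380,240)),("blue",(100,120,50),(120,255,255),(190,200,240,280)),("ball",(0,180,100),(8,255,255),(130,225,160,255)),("redjar",(0,150,80),(8,255,255),(205,300,232,330)),("yjar",(22,120,80),(35,255,255),(232,300,255,330)),("turq",(80,120,80),(95,255,255),(310,310,370,370))):
    c,s=blob(im,lo,hi,box);z={"blue":.0375,"ball":.16}.get(nm,.016)
    if 'jar' in nm:z=.045
    print(nm,c,s,world("top",*c,z))
E
```

```text
purple [358.7871334  283.16650899] [ 341  265   37   37 1057] [ 0.46790437 -0.17097964  0.016     ]
orange [340.47238659 203.56508876] [ 323  186   36   36 1014] [ 0.67642981 -0.1183498   0.016     ]
blue [215.15737299 238.38537794] [206 217  20  46 807] [0.57316272 0.2045526  0.0375    ]
ball [145.62962963 239.16049383] [141 234  10  11  81] [0.55733281 0.33709678 0.16      ]
redjar [219.0078125 315.828125 ] [213 310  13  13 128] [0.37613654 0.18371072 0.045     ]
yjar [241.96240602 316.30827068] [236 310  13  13 133] [0.37656123 0.12549279 0.045     ]
turq [340.06549118 341.05373636] [ 321  322   39   39 1191] [ 0.3179336  -0.12561891  0.016     ]
```

View pics/c1.png

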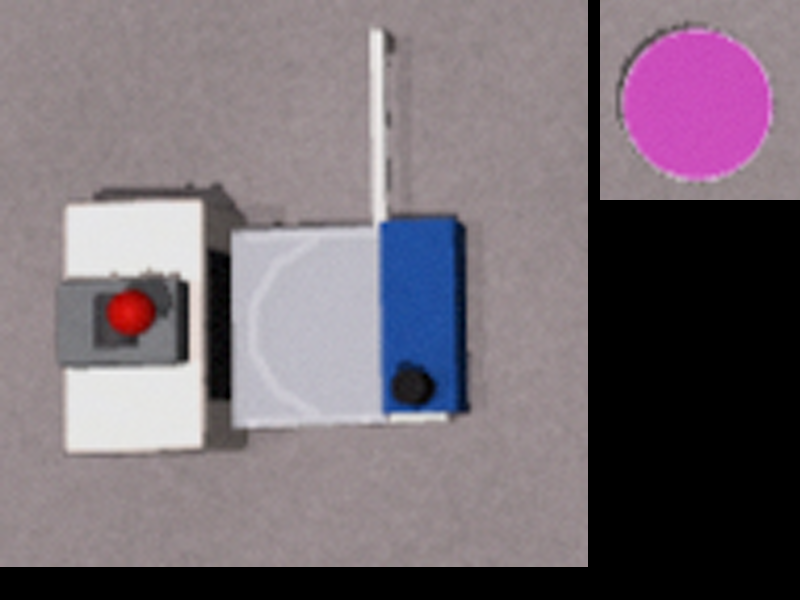

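```bash
cat > fit.py <<'E'
from h import *
from scipy.optimize import least_squares
P=np.array([[.15,-.075,.085],[.15,.075,.085],[.066,-.075,.085],[.066,.075,.085],[-.027,-.06,.0375],[-.027,.06,.0375],[-.073,-.06,.0375],[-.073,.06,.0375],[-.026,-.185,.033],[-.05,.045,.0675]])
C=np.array([[66,203],[66,453],[203,199],[203,451],[382,218],[382,411],[459,217],[461,411],[377,30],[413,384]])/4.2+[115,165]
def T(s,p): c,n=np.cos(s[2]),np.sin(s[2]);return np.array([s[0]+c*p[0]-n*p[1],s[1]+n*p[0]+c*p[1],p[2]])
f=lambda s:np.concatenate([pix("top",T(s,p-[0,s[3]*(k in(4,5,6,7,9)),0]))-c for k,(p,c) in enumerate(zip(P,C))])
r=least_squares(f,[.57,.27,1.57,0],loss='soft_l1')
S=r.x
if __name__=="__main__":
    print(S,np.degrees(S[2]),r.fun.reshape(-1,2).round(1).tolist())
    for n,p in dict(mouth=[-.065,0,0],knob=[-.05,.045,.0675],knobopen=[-.05,-.075,.0675],tip=[.108-.0288,0,.16],tipon=[.1368,0,.16]).items(): print(n,T(S,np.array(p)).round(4))
    u,v=np.array([[np.cos(S[2]),np.sin(S[2])],[-np.sin(S[2]),np.cos(S[2])]])@(np.array([.468,-.171])-S[:2]);print("purple in dryer",u,v)
    print(pix("top",T(S,np.array([.0792,0,.1597]))))
E
python3 fit.py; python3 -c "
from h import *
s=manip.get_state();print(rot(s['ee_rot']).round(3))"
```

```text
[0.56124542 0.25399971 1.63393362 0.00538762] 93.61750070886315 [[-0.4, -0.1], [-0.4, 0.6], [0.6, -0.4], [0.9, -0.1], [-0.0, 0.1], [0.6, 0.4], [-0.7, -0.3], [-0.3, -0.3], [0.6, 0.0], [-0.7, 0.1]]
mouth [0.5653 0.1891 0.    ]
knob [0.5195 0.2013 0.0675]
knobopen [0.6393 0.2088 0.0675]
tip [0.5562 0.333  0.16  ]
tipon [0.5526 0.3905 0.16  ]
purple in dryer -0.41826954543129996 0.11987513848849414
[147.39463345 239.68472636]
[[-0.953  0.304 -0.001]
 [ 0.304  0.953 -0.001]
 [ 0.    -0.001 -1.   ]]
```

```bash
python3 -m handwheel '[{"translation":[0,0,0],"angular":[0,0,6.87],"hand":0},{"translation":[0,0,0],"angular":[0,0,6.87],"hand":0},{"translation":[0,0,0],"angular":[0,0,6.87],"hand":0},{"translation":[0,0,0],"angular":[0,0,6.87],"hand":0},{"translation":[0,0,0],"angular":[0,0,6.87],"hand":0},{"translation":[0,0,0],"angular":[0,0,6.87],"hand":0},{"translation":[0,0,0],"angular":[0,0,6.87],"hand":0},{"translation":[0,0,0],"angular":[0,0,6.87],"hand":0},{"translation":[0,0,0],"angular":[0,0,6.87],"hand":0},{"translation":[0,0,0],"angular":[0,0,6.87],"hand":0}]' 20
python3 -m handwheel '[{"translation":[-0.025,0.022,0],"angular":[0,0,0],"hand":0.2},{"translation":[-0.025,0.022,0],"angular":[0,0,0],"hand":0.2},{"translation":[-0.025,0.022,0],"angular":[0,0,0],"hand":0.2},{"translation":[-0.025,0.022,0],"angular":[0,0,0],"hand":0.2},{"translation":[-0.025,0.022,0],"angular":[0,0,0],"hand":0.2},{"translation":[-0.025,0.022,0],"angular":[0,0,0],"hand":0.2},{"translation":[-0.025,0.022,0],"angular":[0,0,0],"hand":0.2},{"translation":[-0.025,0.022,0],"angular":[0,0,0],"hand":0.2},{"translation":[-0.025,0.022,0],"angular":[0,0,0],"hand":0.2},{"translation":[-0.025,0.022,0],"angular":[0,0,0],"hand":0.2}]'
python3 - <<'E'
from fit import *
s=manip.get_state();M=rot(s['ee_rot']);print(M.round(3),s['position'],s['qpos'].round(2))
print("to knob, tool axes",M.T@(T(S,np.array([-.05,.045-S[3],.11]))-s['position']))
E
```

```text
clock: 0.98
position: [0.1746, 0.5476, 0.2309]
ee_rot: [0.0, 0.687, 0.727, -0.0]
contact_force: [0.4, -0.1, 0.4]
width: 0.0852
gripper_force: 0.0
clock: 1.82
position: [0.4108, 0.3108, 0.2312]
ee_rot: [-0.0, 0.684, 0.729, -0.0]
contact_force: [0.7, 0.3, -0.4]
width: 0.068
gripper_force: 0.0
[[-0.063  0.998 -0.   ]
 [ 0.998  0.063 -0.   ]
 [ 0.    -0.    -1.   ]] [0.41079933 0.3107612  0.2311526 ] [0.51 0.19 1.63 0.   1.33 0.45]
to knob, tool axes [-0.11612455  0.10700457  0.12112229]
```

Move above the knob, then look with the wrist camera.

```bash
python3 -m handwheel '[{"translation":[-0.029,0.0267,0],"angular":[0,0,0],"hand":0.2},{"translation":[-0.029,0.0267,0],"angular":[0,0,0],"hand":0.2},{"translation":[-0.029,0.0267,0],"angular":[0,0,0],"hand":0.2},{"translation":[-0.029,0.0267,0],"angular":[0,0,0],"hand":0.2},{"translation":[0,0,0.03],"angular":[0,0,0],"hand":0.2},{"translation":[0,0,0.03],"angular":[0,0,0],"hand":0.2},{"translation":[0,0,0.03],"angular":[0,0,0],"hand":0.2},{"translation":[0,0,0.025],"angular":[0,0,0],"hand":0.2},{"translation":[0,0,0],"angular":[0,0,0],"hand":0.2}]'
cat >> h.py <<'E'
def wpix(P,s):
    i=manip.camera_info("wrist");K=i['camera_matrix'];X=np.linalg.inv(i['tool_from_camera'])
    t=rot(s['ee_rot']).T@(np.array(P)-s['position']);c=X[:3,:3]@t+X[:3,3]
    a=np.arctan2(np.hypot(c[0],c[1]),c[2]);u=c[:2]/np.hypot(c[0],c[1]);return K[:2,2]+K[0,0]*a*u
def wworld(u,v,z,s):
    i=manip.camera_info("wrist");K=i['camera_matrix'];X=i['tool_from_camera'];d=np.array([u,v])-K[:2,2];r=np.linalg.norm(d);a=r/K[0,0]
    c=np.r_[np.sin(a)*d/max(r,1e-9),np.cos(a)];M=rot(s['ee_rot']);w=M@X[:3,:3]@c;e=s['position']+M@X[:3,3];return e+w*(z-e[2])/w[2]
E
python3 - <<'E'
from fit import *
from h import wpix
s=manip.get_state();im=manip.get_image("wrist");cv2.imwrite("pics/w1.png",im[:,:,::-1])
for p in([-.05,.045,.0675],[-.073,-.06,.0375],[-.073,.06,.0375],[.0792,0,.1597],[-.026,-.185,.033]):print(wpix(T(S,np.array(p)),s))
print(wpix(s['position'],s))
E
```

```text
clock: 2.57
position: [0.5199, 0.2018, 0.111]
ee_rot: [-0.003, 0.685, 0.729, -0.005]
contact_force: [-0.3, 0.5, -0.5]
width: 0.0684
gripper_force: 0.0
[324.14241771 266.28034913]
[480.41258872 280.16761266]
[300.72852877 282.26008607]
[486.43784618 -56.58074779]
[620.98629896 214.92246361]
[324.49202374 302.77466595]
```

View pics/w1.png

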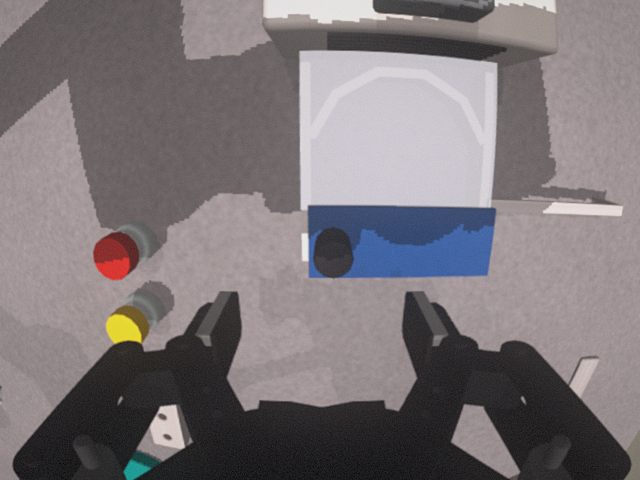

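The wrist view agrees with the fit: rail end at (621,210) against (621,215) predicted. The shutter's edges at x=310 and 488 show it about 6 mm ajar, and the knob top is at (333,261). I'll descend, grip, and slide it open.

```bash
python3 -m handwheel '[{"translation":[0.003,0,0.02],"angular":[0,0,0],"hand":0.2},{"translation":[0,0,0.02],"angular":[0,0,0],"hand":0.2},{"translation":[0,0,0.015],"angular":[0,0,0],"hand":0.2},{"translation":[0,0,0.009],"angular":[0,0,0],"hand":0.4},{"translation":[0,0,0],"angular":[0,0,0],"hand":0.7},{"translation":[0,0,0],"angular":[0,0,0],"hand":1},{"translation":[0,0,0],"angular":[0,0,0],"hand":1},{"translation":[0,0,0],"angular":[0,0,0],"hand":1},{"translation":[0,0,0],"angular":[0,0,0],"hand":1},{"translation":[0,0,0],"angular":[0,0,0],"hand":1}]' 20
python3 -m handwheel '[{"translation":[0,0,0],"angular":[0,0,0],"hand":1},{"translation":[0,0.004,0],"angular":[0,0,0],"hand":1},{"translation":[0,0.01,0],"angular":[0,0,0],"hand":1},{"translation":[0,0.01,0],"angular":[0,0,0],"hand":1}]'
```

```text
clock: 3.45
position: [0.5251, 0.2065, 0.0539]
ee_rot: [0.001, 0.684, 0.729, 0.002]
contact_force: [0.5, 0.7, 7.0]
width: 0.021
gripper_force: 21.0
clock: 3.78
position: [0.5479, 0.208, 0.0539]
ee_rot: [0.0, 0.684, 0.729, 0.001]
contact_force: [-2.1, 0.1, 7.7]
width: 0.0205
gripper_force: 21.2
```

```bash
python3 -m handwheel '[{"translation":[0,0.012,-0.005],"angular":[0,0,0],"hand":1},{"translation":[0,0.012,0],"angular":[0,0,0],"hand":1},{"translation":[0,0.012,0],"angular":[0,0,0],"hand":1},{"translation":[0,0.012,0],"angular":[0,0,0],"hand":1},{"translation":[0,0.012,0],"angular":[0,0,0],"hand":1},{"translation":[0,0.012,0],"angular":[0,0,0],"hand":1},{"translation":[0,0.01,0],"angular":[0,0,0],"hand":1},{"translation":[0,0.006,0],"angular":[0,0,0],"hand":1},{"translation":[0,0.003,0],"angular":[0,0,0],"hand":1},{"translation":[0,0,0],"angular":[0,0,0],"hand":1}]'
python3 -m handwheel '[{"translation":[0,0.003,0],"angular":[0,0,0],"hand":1},{"translation":[0,0.002,0],"angular":[0,0,0],"hand":1},{"translation":[0,0,0],"angular":[0,0,0],"hand":1}]'
```

```text
clock: 4.62
position: [0.6378, 0.2134, 0.0553]
ee_rot: [-0.001, 0.685, 0.729, -0.001]
contact_force: [1.3, 2.9, -16.5]
width: 0.0205
gripper_force: 21.5
clock: 4.87
position: [0.6417, 0.2137, 0.0553]
ee_rot: [-0.002, 0.685, 0.729, -0.002]
contact_force: [-0.8, 3.6, -21.1]
width: 0.0208
gripper_force: 21.0
```

```bash
python3 -m handwheel '[{"translation":[0,0.002,0.003],"angular":[0,0,0],"hand":1},{"translation":[0,0.002,0],"angular":[0,0,0],"hand":1},{"translation":[0,0.002,0],"angular":[0,0,0],"hand":1},{"translation":[0,0,0],"angular":[0,0,0],"hand":1}]'; python3 -c "
from h import *
cv2.imwrite('pics/t2.png',cv2.resize(manip.get_image('top')[150:280,120:260],None,fx=4,fy=4)[:,:,::-1])"
```

```text
clock: 5.2
position: [0.642, 0.2136, 0.055]
ee_rot: [-0.005, 0.684, 0.729, -0.006]
contact_force: [-14.7, -0.2, -2.5]
width: 0.0207
gripper_force: 22.8
```

View pics/t2.png

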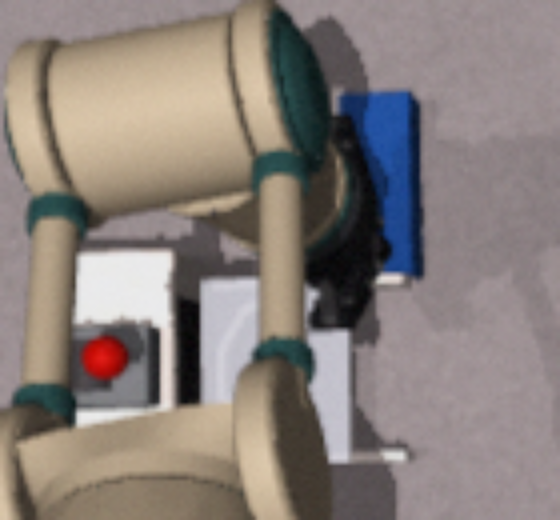

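The shutter is hard against its end stop (−15 N) and open. I'll release, lift, and move behind the purple disc.

```bash
python3 -m handwheel '[{"translation":[0,-0.003,0],"angular":[0,0,0],"hand":0.4},{"translation":[0,0,0],"angular":[0,0,0],"hand":0.4},{"translation":[0,0,0],"angular":[0,0,0],"hand":0.4},{"translation":[0,0,-0.03],"angular":[0,0,0],"hand":0.4},{"translation":[0,0,-0.03],"angular":[0,0,0],"hand":0.4},{"translation":[0,0,-0.03],"angular":[0,0,0],"hand":0.4},{"translation":[-0.0321,-0.0167,0],"angular":[0,0,0],"hand":0.4},{"translation":[-0.0321,-0.0167,0],"angular":[0,0,0],"hand":0.4},{"translation":[-0.0321,-0.0167,0],"angular":[0,0,0],"hand":0.4},{"translation":[-0.0321,-0.0167,0],"angular":[0,0,0],"hand":0.4}]'
python3 -m handwheel '[{"translation":[-0.0321,-0.0167,0],"angular":[0,0,0],"hand":0.4},{"translation":[-0.0321,-0.0167,0],"angular":[0,0,0],"hand":0.4},{"translation":[-0.0321,-0.0167,0],"angular":[0,0,0],"hand":0.4},{"translation":[-0.0321,-0.0167,0],"angular":[0,0,0],"hand":0.4},{"translation":[-0.0321,-0.0167,0],"angular":[0,0,0],"hand":0.4},{"translation":[-0.0321,-0.0167,0],"angular":[0,0,0],"hand":0.4},{"translation":[-0.0321,-0.0167,0],"angular":[0,0,0],"hand":0.4},{"translation":[-0.0321,-0.0167,0],"angular":[0,0,0],"hand":0.4},{"translation":[-0.0321,-0.0167,0],"angular":[0,0,0],"hand":0.4},{"translation":[-0.0321,-0.0167,0],"angular":[0,0,0],"hand":0.4}]'
python3 -m handwheel '[{"translation":[0,0,0],"angular":[0,0,6.33],"hand":0.4},{"translation":[0,0,0],"angular":[0,0,6.33],"hand":0.4},{"translation":[0,0,0],"angular":[0,0,6.33],"hand":0.4},{"translation":[0,0,0],"angular":[0,0,6.33],"hand":0.4},{"translation":[0,0,0],"angular":[0,0,0],"hand":0.4}]'
python3 - <<'E'
from h import *
s=manip.get_state();im=manip.get_image("wrist");M=rot(s['ee_rot']);print(s['position'],M.round(3)[:2,:2])
c,st=blob(im,(140,100,40),(165,255,255));print(c,st);p=wworld(*c,.016,s);print(p,"tool:",M.T@(p-s['position']),M.T@(np.array([.468,-.171,.016])-s['position']))
cv2.imwrite("pics/w2.png",im[:,:,::-1])
E
```

```text
clock: 6.08
position: [0.5898, 0.0799, 0.1472]
ee_rot: [0.003, 0.684, 0.729, 0.002]
contact_force: [0.8, 0.4, -0.3]
width: 0.0513
gripper_force: 0.0
clock: 6.92
position: [0.4423, -0.2529, 0.1469]
ee_rot: [0.004, 0.685, 0.729, 0.0]
contact_force: [0.2, -0.2, -0.2]
width: 0.0511
gripper_force: 0.0
clock: 7.33
position: [0.443, -0.2515, 0.1466]
ee_rot: [0.003, 0.828, 0.56, 0.001]
contact_force: [-0.1, 0.6, -0.1]
width: 0.051
gripper_force: 0.0
[ 0.443007   -0.25151661  0.14657053] [[ 0.372  0.928]
 [ 0.928 -0.372]]
[311.55155458 111.34019215] [  246    48   132   128 13219]
[ 0.4671559  -0.17167328  0.016     ] tool: [ 0.08339934 -0.00808994  0.13032994] [ 0.08433839 -0.00755703  0.13033098]
```

View pics/w2.png

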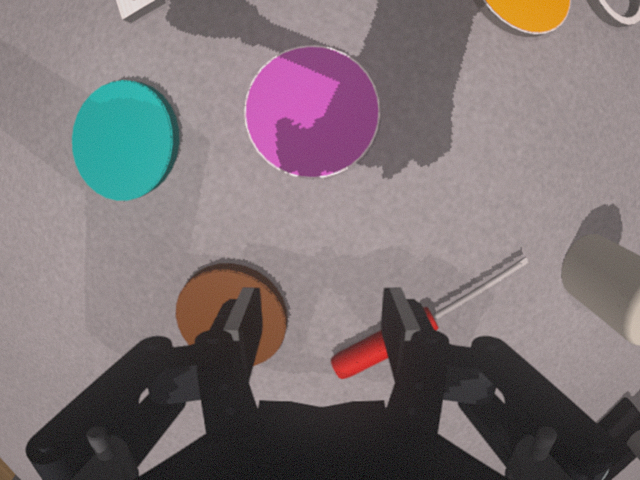

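Clear around the descent: the brown disc at (232,313) and the screwdriver at (385,345) both sit several cm away at bench level. Purple is at (312,111), and both cameras agree to 1 mm. Descending with an 8 mm centring shift.

```bash
python3 -m handwheel '[{"translation":[0,-0.008,0.03],"angular":[0,0,0],"hand":0.4},{"translation":[0,0,0.035],"angular":[0,0,0],"hand":0.4},{"translation":[0,0,0.035],"angular":[0,0,0],"hand":0.4},{"translation":[0,0,0.025],"angular":[0,0,0],"hand":0.4},{"translation":[0,0,0.012],"angular":[0,0,0],"hand":0.4},{"translation":[0,0,0.005],"angular":[0,0,0],"hand":0.4},{"translation":[0,0,0],"angular":[0,0,0],"hand":0.4}]'
python3 -m handwheel '[{"translation":[0.01,0,0.001],"angular":[0,0,0],"hand":0.4},{"translation":[0.01,0,0],"angular":[0,0,0],"hand":0.4},{"translation":[0.008,0,0],"angular":[0,0,0],"hand":0.4},{"translation":[0.008,0,0],"angular":[0,0,0],"hand":0.4},{"translation":[0.008,0,0],"angular":[0,0,0],"hand":0.4},{"translation":[0.008,0,0],"angular":[0,0,0],"hand":0.4},{"translation":[0,0,0],"angular":[0,0,0],"hand":0.4}]'
python3 - <<'E'
from h import *
s=manip.get_state();im=manip.get_image("wrist");M=rot(s['ee_rot']);print(s['position'])
c,st=blob(im,(140,100,40),(165,255,255));p=wworld(*c,.016,s);print(p,"tool:",M.T@(p-s['position']))
E
```

```text
clock: 7.97
position: [0.4344, -0.2467, 0.002]
ee_rot: [0.0, 0.827, 0.562, -0.0]
contact_force: [0.0, 0.1, 0.4]
width: 0.0508
gripper_force: 0.0
clock: 8.55
position: [0.4539, -0.1965, 0.0017]
ee_rot: [0.0, 0.827, 0.562, 0.0]
contact_force: [0.3, -0.1, 0.0]
width: 0.0512
gripper_force: 0.0
[ 0.45388554 -0.19652493  0.00166825]
[ 0.47398902 -0.14483467  0.016     ] tool: [ 0.05547006 -0.00036091 -0.01429594]
```

```bash
python3 -m handwheel '[{"translation":[0.012,0,0],"angular":[0,0,0],"hand":0.4},{"translation":[0.014,0,0],"angular":[0,0,0],"hand":0.4},{"translation":[0.014,0,0],"angular":[0,0,0],"hand":0.4},{"translation":[0.014,0,0],"angular":[0,0,0],"hand":0.4},{"translation":[0.014,0,0],"angular":[0,0,0],"hand":0.4},{"translation":[0.014,0,0],"angular":[0,0,0],"hand":0.4},{"translation":[0.014,0,0],"angular":[0,0,0],"hand":0.4},{"translation":[0.014,0,0],"angular":[0,0,0],"hand":0.4},{"translation":[0.014,0,0],"angular":[0,0,0],"hand":0.4},{"translation":[0.014,0,0],"angular":[0,0,0],"hand":0.4}]'
python3 -m handwheel '[{"translation":[0.014,0,0],"angular":[0,0,0],"hand":0.4},{"translation":[0.014,0,0],"angular":[0,0,0],"hand":0.4},{"translation":[0.014,0,0],"angular":[0,0,0],"hand":0.4},{"translation":[0.014,0,0],"angular":[0,0,0],"hand":0.4},{"translation":[0.014,0,0],"angular":[0,0,0],"hand":0.4},{"translation":[0.014,0,0],"angular":[0,0,0],"hand":0.4},{"translation":[0.012,0,0],"angular":[0,0,0],"hand":0.4},{"translation":[0.009,0,0],"angular":[0,0,0],"hand":0.4},{"translation":[0.006,0,0],"angular":[0,0,0],"hand":0.4},{"translation":[0.003,0,0],"angular":[0,0,0],"hand":0.4}]'
python3 - <<'E'
from fit import *
from h import *
s=manip.get_state();im=manip.get_image("wrist");M=rot(s['ee_rot']);print(s['position'])
c,st=blob(im,(140,100,40),(165,255,255));p=wworld(*c,.016,s);print(p,"tool:",M.T@(p-s['position']))
S[:2]+=[.0025,.002];A=np.array([[np.cos(S[2]),np.sin(S[2])],[-np.sin(S[2]),np.cos(S[2])]]);print("disc in dryer",A@(p[:2]-S[:2]),"tcp",A@(s['position'][:2]-S[:2]))
E
```

```text
clock: 9.43
position: [0.5041, -0.0691, 0.0012]
ee_rot: [-0.0, 0.828, 0.561, -0.0]
contact_force: [-1.3, -2.1, 1.9]
width: 0.0511
gripper_force: 1.3
clock: 10.27
position: [0.5465, 0.0368, 0.0012]
ee_rot: [-0.0, 0.827, 0.562, -0.0]
contact_force: [-0.9, -3.1, 1.5]
width: 0.0514
gripper_force: 1.3
[0.54645819 0.03676074 0.00115951]
[0.56590949 0.08810354 0.016     ] tool: [ 0.05489448 -0.00089132 -0.01484853]
disc in dryer [-0.16769818  0.00843371] tcp [-0.21771139  0.03108575]
```

```bash
python3 -m handwheel '[{"translation":[-0.015,0,0],"angular":[0,0,0],"hand":0.4},{"translation":[-0.02,0,0],"angular":[0,0,0],"hand":0.4},{"translation":[0,0,0],"angular":[0,0,-6.35],"hand":0.4},{"translation":[0,0,0],"angular":[0,0,-6.35],"hand":0.4},{"translation":[0,0,0],"angular":[0,0,-6.35],"hand":0.4},{"translation":[0,0,0],"angular":[0,0,-6.35],"hand":0.4},{"translation":[0,0.018,0],"angular":[0,0,0],"hand":0.4},{"translation":[0,0.02,0],"angular":[0,0,0],"hand":0.4},{"translation":[0,0,0],"angular":[0,0,0],"hand":0.4}]'
cat > chk.py <<'E'
from fit import *
from h import *
s=manip.get_state();im=manip.get_image("wrist");M=rot(s['ee_rot'])
c,st=blob(im,(140,100,40),(165,255,255));p=wworld(*c,.016,s);print(st,"tool:",M.T@(p-s['position']))
S[:2]+=[.0025,.002];A=np.array([[np.cos(S[2]),np.sin(S[2])],[-np.sin(S[2]),np.cos(S[2])]]);print("disc in dryer",A@(p[:2]-S[:2]),"tcp",A@(s['position'][:2]-S[:2]),"head",np.degrees(np.arctan2(M[1,0],M[0,0])))
import sys
if len(sys.argv)>1: cv2.imwrite(sys.argv[1],im[:,:,::-1])
E
python3 chk.py pics/w3.png
```

```text
clock: 11.07
position: [0.5765, 0.0056, 0.0018]
ee_rot: [0.003, 0.684, 0.729, 0.002]
contact_force: [1.4, -0.2, 1.0]
width: 0.0515
gripper_force: 0.0
[  173     0   272   240 53758] tool: [ 0.07791398 -0.00568625 -0.01427582]
disc in dryer [-0.17278986  0.00885162] tcp [-0.25070738  0.00306743] head 93.6153877745681
```

View pics/w3.png

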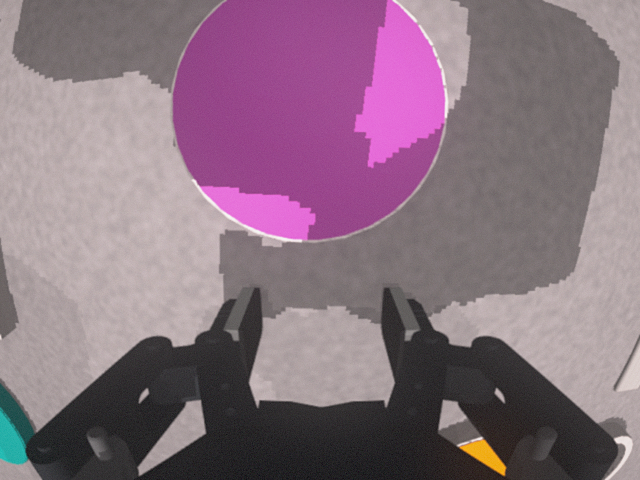

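```bash
python3 -m handwheel '[{"translation":[0,-0.006,0],"angular":[0,0,0],"hand":0.4},{"translation":[0.01,0,0],"angular":[0,0,0],"hand":0.4},{"translation":[0.01,0,0],"angular":[0,0,0],"hand":0.4},{"translation":[0.008,0.001,0],"angular":[0,0,0],"hand":0.4},{"translation":[0.008,0.002,0],"angular":[0,0,0],"hand":0.4},{"translation":[0.008,0.002,0],"angular":[0,0,0],"hand":0.4},{"translation":[0.008,0.002,0],"angular":[0,0,0],"hand":0.4},{"translation":[0.008,0.002,0],"angular":[0,0,0],"hand":0.4},{"translation":[0.005,0,0],"angular":[0,0,0],"hand":0.4},{"translation":[0.003,0,0],"angular":[0,0,0],"hand":0.4}]'
python3 chk.py pics/w4.png
```

```text
clock: 11.95
position: [0.5705, 0.0749, 0.0014]
ee_rot: [0.0, 0.684, 0.73, 0.0]
contact_force: [-0.3, -2.2, 0.7]
width: 0.0513
gripper_force: 1.0
[  189    47   266   262 54726] tool: [ 0.05543379 -0.00127883 -0.01463494]
disc in dryer [-0.12572091  0.00612619] tcp [-0.18115232  0.00472032] head 93.73869904398254
```

View pics/w4.png

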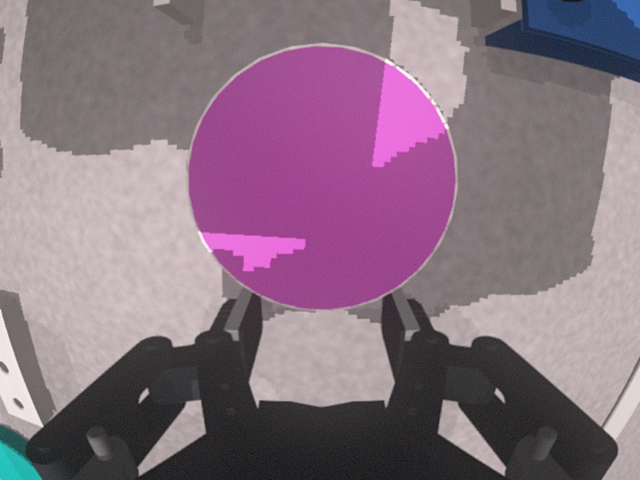

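```bash
python3 -c "
from fit import *
from h import wpix
S[:2]+=[.0025,.002];s=manip.get_state()
for p in([-.065,.055,.028],[-.065,.061,.028],[-.065,-.055,.028],[-.065,-.061,.028],[-.073,-.06,.0375],[-.073,-.06,.003]):print(p,wpix(T(S,np.array(p)),s).round())"
python3 -m handwheel '[{"translation":[0.004,0.002,0],"angular":[0,0,0],"hand":0.4},{"translation":[0.004,0.002,0],"angular":[0,0,0],"hand":0.4},{"translation":[0.004,0.001,0],"angular":[0,0,0],"hand":0.4},{"translation":[0.006,0,0],"angular":[0,0,0],"hand":0.4},{"translation":[0.006,0,0],"angular":[0,0,0],"hand":0.4},{"translation":[0.006,0,0],"angular":[0,0,0],"hand":0.4},{"translation":[0.006,0,0],"angular":[0,0,0],"hand":0.4},{"translation":[0.004,0,0],"angular":[0,0,0],"hand":0.4}]'
python3 chk.py pics/w5.png
```

```text
[-0.065, 0.055, 0.028] [172.   6.]
[-0.065, 0.061, 0.028] [155.   9.]
[-0.065, -0.055, 0.028] [505.  13.]
[-0.065, -0.061, 0.028] [520.  16.]
[-0.073, -0.06, 0.0375] [533.  32.]
[-0.073, -0.06, 0.003] [489.  49.]
clock: 12.67
position: [0.5724, 0.1152, 0.0013]
ee_rot: [-0.0, 0.684, 0.73, 0.0]
contact_force: [0.2, -2.0, -0.8]
width: 0.0513
gripper_force: 1.0
[  189    47   266   262 54754] tool: [ 0.0554366  -0.00131071 -0.01470487]
disc in dryer [-0.08565788  0.00165915] tcp [-0.14108785  0.00026412] head 93.70434720121587
```

```bash
python3 -m handwheel '[{"translation":[0.007,0,0],"angular":[0,0,0],"hand":0.4},{"translation":[0.008,0.001,0],"angular":[0,0,0],"hand":0.4},{"translation":[0.008,0,0],"angular":[0,0,0],"hand":0.4},{"translation":[0.008,0,0],"angular":[0,0,0],"hand":0.4},{"translation":[0.008,0,0],"angular":[0,0,0],"hand":0.4},{"translation":[0.008,0,0],"angular":[0,0,0],"hand":0.4},{"translation":[0.008,0,0],"angular":[0,0,0],"hand":0.4},{"translation":[0.008,0,0],"angular":[0,0,0],"hand":0.4},{"translation":[0.006,0,0],"angular":[0,0,0],"hand":0.4},{"translation":[0.004,0,0],"angular":[0,0,0],"hand":0.4}]'
python3 -m handwheel '[{"translation":[0.003,0,0],"angular":[0,0,0],"hand":0.4},{"translation":[0.003,0,0],"angular":[0,0,0],"hand":0.4},{"translation":[0.002,0,0],"angular":[0,0,0],"hand":0.4},{"translation":[0,0,0],"angular":[0,0,0],"hand":0.4}]'
python3 chk.py
```

```text
clock: 13.55
position: [0.5687, 0.1881, 0.0013]
ee_rot: [-0.0, 0.684, 0.73, 0.0]
contact_force: [0.9, -1.9, 0.8]
width: 0.0512
gripper_force: 0.8
clock: 13.88
position: [0.5683, 0.1955, 0.0013]
ee_rot: [-0.0, 0.684, 0.729, 0.0]
contact_force: [0.5, -1.1, -0.6]
width: 0.0515
gripper_force: 0.2
[ 218  259  207   50 7144] tool: [ 0.01765227 -0.00138906 -0.0146862 ]
disc in dryer [-0.04299419  0.00070428] tcp [-0.06063777 -0.00070374] head 93.67775323358732
```

```bash
python3 -m handwheel '[{"translation":[0.002,0,0],"angular":[0,0,0],"hand":0.4},{"translation":[0.002,0,0],"angular":[0,0,0],"hand":0.4},{"translation":[0,0,0],"angular":[0,0,0],"hand":0.4}]'
python3 -m handwheel '[{"translation":[0.0015,0,0],"angular":[0,0,0],"hand":0.4},{"translation":[0.001,0,0],"angular":[0,0,0],"hand":0.4},{"translation":[0,0,0],"angular":[0,0,0],"hand":0.4}]'
```

```text
clock: 14.18
position: [0.568, 0.1993, 0.0013]
ee_rot: [-0.0, 0.684, 0.729, 0.0]
contact_force: [-0.7, -1.0, -0.3]
width: 0.0511
gripper_force: 0.5
clock: 14.43
position: [0.5679, 0.2018, 0.0013]
ee_rot: [-0.0, 0.684, 0.73, 0.0]
contact_force: [-0.6, -1.0, 0.4]
width: 0.0511
gripper_force: 0.5
```

```bash
python3 -m handwheel '[{"translation":[0.0015,0,0],"angular":[0,0,0],"hand":0.4},{"translation":[0.001,0,0],"angular":[0,0,0],"hand":0.4},{"translation":[0,0,0],"angular":[0,0,0],"hand":0.4}]'
python3 -m handwheel '[{"translation":[0.0015,0,0],"angular":[0,0,0],"hand":0.4},{"translation":[0,0,0],"angular":[0,0,0],"hand":0.4}]'
```

```text
clock: 14.68
position: [0.5677, 0.2044, 0.0013]
ee_rot: [-0.0, 0.684, 0.73, 0.0]
contact_force: [-0.2, -1.4, 0.6]
width: 0.0514
gripper_force: 0.5
clock: 14.85
position: [0.5676, 0.2059, 0.0013]
ee_rot: [-0.0, 0.684, 0.73, 0.0]
contact_force: [-0.0, -0.5, 0.3]
width: 0.0512
gripper_force: 0.5
```

```bash
python3 -m handwheel '[{"translation":[0.001,0,0],"angular":[0,0,0],"hand":0.4},{"translation":[0.001,0,0],"angular":[0,0,0],"hand":0.4},{"translation":[0,0,0],"angular":[0,0,0],"hand":0.4}]'
python3 chk.py pics/w6.png
```

```text
clock: 15.1
position: [0.5674, 0.2064, 0.0013]
ee_rot: [0.001, 0.684, 0.73, -0.001]
contact_force: [-0.4, -6.2, 0.0]
width: 0.051
gripper_force: 2.6
[ 254  290  135   20 1736] tool: [ 0.00972723 -0.00150585 -0.01471741]
disc in dryer [-0.03998398  0.00099707] tcp [-0.04974209 -0.00052477] head 93.7488984800303
```

View pics/w6.png

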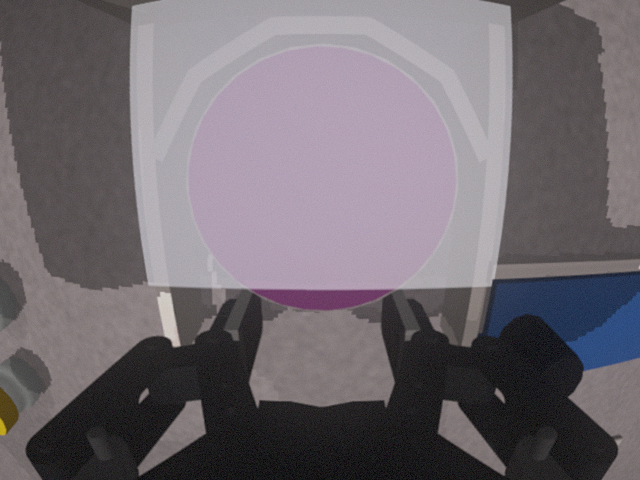

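```bash
python3 -m handwheel '[{"translation":[0.0015,0,0],"angular":[0,0,0],"hand":0.4},{"translation":[0.001,0,0],"angular":[0,0,0],"hand":0.4},{"translation":[0,0,0],"angular":[0,0,0],"hand":0.4}]'
```

```text
clock: 15.4
position: [0.5673, 0.2066, 0.0013]
ee_rot: [0.002, 0.683, 0.73, -0.002]
contact_force: [1.2, -12.1, 1.8]
width: 0.0514
gripper_force: 5.1
```

Disc home: it no longer advances as the force rises to 12 N. Back off, lift, go over to the knob and grip it.

```bash
python3 -m handwheel '[{"translation":[-0.012,0,0],"angular":[0,0,0],"hand":0.4},{"translation":[-0.012,0,0],"angular":[0,0,0],"hand":0.4},{"translation":[0,0,-0.03],"angular":[0,0,0],"hand":0.4},{"translation":[0,0,-0.035],"angular":[0,0,0],"hand":0.4},{"translation":[0,0,-0.045],"angular":[0,0,0],"hand":0.4},{"translation":[0.012,0.037,0],"angular":[0,0,0],"hand":0.4},{"translation":[0.012,0.038,0],"angular":[0,0,0],"hand":0.4},{"translation":[0,0,0],"angular":[0,0,0],"hand":0.4}]'
python3 chk.py
```

```text
clock: 16.07
position: [0.6503, 0.2172, 0.1094]
ee_rot: [0.003, 0.684, 0.729, 0.006]
contact_force: [0.2, 0.2, 0.8]
width: 0.0514
gripper_force: 0.0
[158 224  82  16 929] tool: [ 0.00583464 -0.08567276  0.09240171]
disc in dryer [-0.03801403  0.00059785] tcp [-0.044144   -0.08397067] head 93.65707245883672
```

```bash
python3 -m handwheel '[{"translation":[-0.003,-0.006,0],"angular":[0,0,0],"hand":0.4},{"translation":[0,0,0],"angular":[0,0,0],"hand":0.4}]'
python3 -m handwheel '[{"translation":[0,0,0.02],"angular":[0,0,0],"hand":0.4},{"translation":[0,0,0.02],"angular":[0,0,0],"hand":0.4},{"translation":[0,0,0.015],"angular":[0,0,0],"hand":0.4},{"translation":[0,0,0],"angular":[0,0,0],"hand":0.6},{"translation":[0,0,0],"angular":[0,0,0],"hand":0.8},{"translation":[0,0,0],"angular":[0,0,0],"hand":1},{"translation":[0,0,0],"angular":[0,0,0],"hand":1},{"translation":[0,0,0],"angular":[0,0,0],"hand":1}]' 20
```

```text
clock: 16.28
position: [0.6335, 0.2105, 0.107]
ee_rot: [-0.001, 0.684, 0.729, -0.002]
contact_force: [-0.5, -0.5, -0.3]
width: 0.0515
gripper_force: 0.0
clock: 16.95
position: [0.6362, 0.2113, 0.0535]
ee_rot: [0.0, 0.684, 0.73, -0.0]
contact_force: [0.2, -0.7, -3.8]
width: 0.0208
gripper_force: 21.1
```

```bash
python3 -m handwheel '[{"translation":[0,-0.006,0],"angular":[0,0,0],"hand":1},{"translation":[0,-0.012,0],"angular":[0,0,0],"hand":1},{"translation":[0,-0.012,0],"angular":[0,0,0],"hand":1},{"translation":[0,-0.012,0],"angular":[0,0,0],"hand":1},{"translation":[0,-0.012,0],"angular":[0,0,0],"hand":1},{"translation":[0,-0.012,0],"angular":[0,0,0],"hand":1},{"translation":[0,-0.012,0],"angular":[0,0,0],"hand":1},{"translation":[0,-0.012,0],"angular":[0,0,0],"hand":1},{"translation":[0,-0.008,0],"angular":[0,0,0],"hand":1},{"translation":[0,-0.004,0],"angular":[0,0,0],"hand":1}]'
python3 -m handwheel '[{"translation":[0,-0.005,0],"angular":[0,0,0],"hand":1},{"translation":[0,-0.003,0],"angular":[0,0,0],"hand":1},{"translation":[0,-0.003,0],"angular":[0,0,0],"hand":1},{"translation":[0,-0.002,0],"angular":[0,0,0],"hand":1},{"translation":[0,0,0],"angular":[0,0,0],"hand":1}]'
```

```text
clock: 17.78
position: [0.5334, 0.2047, 0.0535]
ee_rot: [0.0, 0.684, 0.73, -0.0]
contact_force: [1.7, -2.0, -3.8]
width: 0.0209
gripper_force: 21.0
clock: 18.2
position: [0.522, 0.204, 0.0534]
ee_rot: [0.0, 0.684, 0.73, 0.0]
contact_force: [0.8, -4.4, 0.5]
width: 0.0209
gripper_force: 21.4
```

```bash
python3 -m handwheel '[{"translation":[0,-0.002,0],"angular":[0,0,0],"hand":1},{"translation":[0,-0.002,0],"angular":[0,0,0],"hand":1},{"translation":[0,-0.001,0],"angular":[0,0,0],"hand":1},{"translation":[0,0,0],"angular":[0,0,0],"hand":1}]'
```

```text
clock: 18.53
position: [0.5219, 0.204, 0.0535]
ee_rot: [0.003, 0.684, 0.73, 0.004]
contact_force: [10.0, -4.0, -7.6]
width: 0.0208
gripper_force: 20.9
```

Shutter fully shut: 120 mm of travel, with the stop felt at 10 N. Release, lift to z≈0.135, close the fingers and stand off in front of the lever.

```bash
python3 -m handwheel '[{"translation":[0,0,0],"angular":[0,0,0],"hand":0.5},{"translation":[0,0,0],"angular":[0,0,0],"hand":0.4},{"translation":[0,0.004,0],"angular":[0,0,0],"hand":0.4},{"translation":[0,0,-0.027],"angular":[0,0,0],"hand":0.4},{"translation":[0,0,-0.027],"angular":[0,0,0],"hand":0.4},{"translation":[0,0,-0.027],"angular":[0,0,0],"hand":0.6},{"translation":[0.02,0.022,0],"angular":[0,0,0],"hand":1},{"translation":[0.03,0.022,0],"angular":[0,0,0],"hand":1},{"translation":[0.025,0,0],"angular":[0,0,0],"hand":1},{"translation":[0,0,0],"angular":[0,0,0],"hand":1}]'
cat > chk2.py <<'E'
from fit import *
from h import *
S[:2]+=[.0025,.004];s=manip.get_state();A=np.array([[np.cos(S[2]),np.sin(S[2])],[-np.sin(S[2]),np.cos(S[2])]]);print("tcp",A@(s['position'][:2]-S[:2]),s['position'][2])
im=manip.get_image("top");c,st=blob(im,(0,180,60),(8,255,255),(100,200,165,270));print("ball",c,st[4])
for a in(-.5,.5):print(a,pix("top",T(S,np.array([.108+.06*np.sin(a),0,.107+.06*np.cos(a)]))))
E
python3 chk2.py
```

```text
clock: 19.37
position: [0.5602, 0.2867, 0.1341]
ee_rot: [-0.001, 0.683, 0.73, 0.002]
contact_force: [-0.4, -0.2, 0.1]
width: -0.0004
gripper_force: 0.0
tcp [0.02888155 0.00167681] 0.1341294905515559Traceback (most recent call last):
  File "chk2.py", line 4, in <module>
    im=manip.get_image("top");c,st=blob(im,(0,180,60),(8,255,255),(100,200,165,270));print("ball",c,st[4])
                                   ~~~~^^^^^^^^^^^^^^^^^^^^^^^^^^^^^^^^^^^^^^^^^^^^^
  File "h.py", line 13, in blob
    n,_,st,c=cv2.connectedComponentsWithStats(m);j=1+np.argmax(st[1:,4]);return c[j],st[j]
                                                     ~~~~~~~~~^^^^^^^^^^
    return _wrapfunc(a, 'argmax', axis=axis, out=out, **kwds)
    return bound(*args, **kwds)
ValueError: attempt to get argmax of an empty sequence
```

```bash
python3 -m handwheel '[{"translation":[0.008,0.001,0],"angular":[0,0,0],"hand":1},{"translation":[0.008,0,0],"angular":[0,0,0],"hand":1},{"translation":[0.008,0,0],"angular":[0,0,0],"hand":1},{"translation":[0.008,0,0],"angular":[0,0,0],"hand":1},{"translation":[0.008,0,0],"angular":[0,0,0],"hand":1},{"translation":[0.008,0,0],"angular":[0,0,0],"hand":1},{"translation":[0.008,0,0],"angular":[0,0,0],"hand":1}]'
python3 -m handwheel '[{"translation":[0.006,0,0],"angular":[0,0,0],"hand":1},{"translation":[0.006,0,0],"angular":[0,0,0],"hand":1},{"translation":[0.003,0,0],"angular":[0,0,0],"hand":1},{"translation":[0.002,0,0],"angular":[0,0,0],"hand":1},{"translation":[0,0,0],"angular":[0,0,0],"hand":1}]'
```

```text
clock: 20.0
position: [0.5572, 0.3382, 0.1343]
ee_rot: [0.0, 0.684, 0.729, 0.0]
contact_force: [0.4, -1.5, 0.7]
width: 0.0001
gripper_force: 0.8
clock: 20.42
position: [0.5558, 0.3553, 0.1338]
ee_rot: [-0.0, 0.684, 0.73, 0.0]
contact_force: [0.1, 1.4, -0.5]
width: -0.0003
gripper_force: 0.0
```

```bash
python3 -m handwheel '[{"translation":[0.004,0,0],"angular":[0,0,0],"hand":1},{"translation":[0.004,0,0],"angular":[0,0,0],"hand":1},{"translation":[0.002,0,0],"angular":[0,0,0],"hand":1},{"translation":[0,0,0],"angular":[0,0,0],"hand":1}]'
python3 -m handwheel '[{"translation":[0.003,0,0],"angular":[0,0,0],"hand":1},{"translation":[0.002,0,0],"angular":[0,0,0],"hand":1},{"translation":[0,0,0],"angular":[0,0,0],"hand":1}]'
```

```text
clock: 20.75
position: [0.5551, 0.3649, 0.1337]
ee_rot: [-0.0, 0.684, 0.73, -0.0]
contact_force: [-0.4, -1.1, 0.6]
width: -0.0001
gripper_force: 0.5
clock: 21.0
position: [0.555, 0.3664, 0.1337]
ee_rot: [0.002, 0.684, 0.73, -0.003]
contact_force: [0.2, -8.9, 0.7]
width: -0.0001
gripper_force: 4.0
```

Stop felt at 9 N. Back off, lift and clear the view for the final check.

```bash
python3 -m handwheel '[{"translation":[-0.02,0,0],"angular":[0,0,0],"hand":1},{"translation":[-0.03,0,0],"angular":[0,0,0],"hand":1},{"translation":[-0.02,0,-0.03],"angular":[0,0,0],"hand":1},{"translation":[0,0,-0.04],"angular":[0,0,0],"hand":1},{"translation":[-0.035,0,-0.02],"angular":[0,0,0],"hand":1},{"translation":[-0.04,0,0],"angular":[0,0,0],"hand":1},{"translation":[-0.04,0,0],"angular":[0,0,0],"hand":1},{"translation":[-0.04,0,0],"angular":[0,0,0],"hand":1},{"translation":[-0.04,0,0],"angular":[0,0,0],"hand":1},{"translation":[-0.04,0,0],"angular":[0,0,0],"hand":1}]'
python3 -m handwheel '[{"translation":[-0.04,0,0],"angular":[0,0,0],"hand":1},{"translation":[-0.04,0,0],"angular":[0,0,0],"hand":1},{"translation":[-0.04,0,0],"angular":[0,0,0],"hand":1},{"translation":[-0.04,0,0],"angular":[0,0,0],"hand":1},{"translation":[0,0,0],"angular":[0,0,0],"hand":1},{"translation":[0,0,0],"angular":[0,0,0],"hand":1}]'
python3 chk2.py; python3 - <<'E'
from h import *
a=manip.get_image("top");b=manip.get_image("scene")
o=np.hstack([cv2.resize(a[165:300,115:255],(400,386),interpolation=2),cv2.resize(b[270:400,390:530],(400,386),interpolation=2)])
cv2.imwrite("pics/f.png",o[:,:,::-1])
c,_=blob(a,(15,150,100),(25,255,255),(300,170,380,240));print("orange",c)
E
```

```text
clock: 21.83
position: [0.575, 0.0642, 0.2246]
ee_rot: [0.0, 0.684, 0.73, 0.001]
contact_force: [0.8, -0.1, -0.4]
width: -0.0
gripper_force: 0.0
clock: 22.33
position: [0.5855, -0.0963, 0.224]
ee_rot: [0.0, 0.686, 0.728, 0.001]
contact_force: [-0.1, -0.0, -0.1]
width: -0.0001
gripper_force: 0.0
tcp [-0.35492019  0.00065066] 0.22400222579436735
ball [121.26744186 239.69767442] 86
-0.5 [145.73230752 238.56594958]
0.5 [120.95140361 239.45362732]Traceback (most recent call last):
  File "<stdin>", line 5, in <module>
  File "h.py", line 13, in blob
    n,_,st,c=cv2.connectedComponentsWithStats(m);j=1+np.argmax(st[1:,4]);return c[j],st[j]
                                                     ~~~~~~~~~^^^^^^^^^^
    return _wrapfunc(a, 'argmax', axis=axis, out=out, **kwds)
    return bound(*args, **kwds)
ValueError: attempt to get argmax of an empty sequence
```

View pics/f.png

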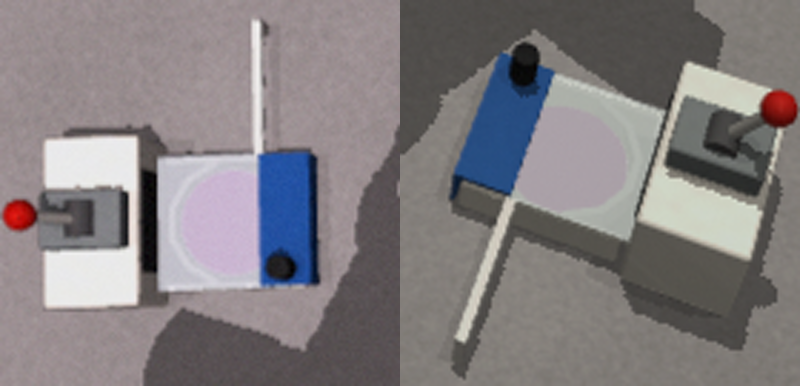

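The final crop shows the disc inside the nest arc (crop (220,220)), the shutter over the mouth with its knob at the near end (280,266), and the lever ball thrown over at (18,214). The ball is at top-image pixel (121.3,239.7), against (121.0,239.5) predicted for "on". The arm hides the orange disc from the top camera here, but my path never came near it. Handing in.

```bash
python3 -c "
from rig import manip
print(manip.sign_off())"
```

```text
the job is handed in; nothing more can be done
None
```

The purple disc is home in the nest, the shutter was then slid fully shut and the fan lever thrown fully on; I handed the job in at about 22 s, with the robot clear and no contact made with the orange disc or other bystanders, though I had no final picture of the orange disc.

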